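# Jog the bead tumbler by its bayonet cap

### The job

Lever the yellow dust cover of the bead tumbler open with the blade of the palette knife, until it stays open by itself, and lay the knife back down on the table. Put the orange bayonet cap fully into the tumbler's mouth, lugs through the notches, twist it clockwise only half of its quarter turn, from the white marks to the green ones, never on to the lock click near the red ones, and finish while still holding it there against its return spring: do not let go. Leave the other things on the table where they are.

Things in the scene. Friction and masses are not known exactly. Their poses are not given: they have to be found in the camera images.
- bead_tumbler: Heavy blue-grey base fixed to the table. Origin on the table under the centre of the round mouth; z up; cover hinge on its +x side, the cover's free lip on its -x side. Housing: own x -70 to 66 mm, y +-60 mm, flat deck 58 mm high. Collar, radius 44 mm, rises to 66 mm. Marks on the collar, twice: white at the notches (own +x, -x), green 45 degrees clockwise from above, red 90.
- mouth (a point): Centre of the mouth, level with the collar's top, 66 mm high; hidden by the shut cover. Hole of radius 28.5 mm with two notches 17 mm wide out to radius 38 mm at the tumbler's own +x and -x. The roof is 6 mm thick; the cavity under it has its floor (the drive ring) 52 mm above the table.
- dust_cover (a joint): Yellow cover plate 106 x 86 x 5 mm, 50 g. 0 = shut (level, underside 67 mm high, 9 mm above the deck), positive = opened, stop at 2.2 rad. Hinge line along the tumbler's y at its x = +52 mm, z = 69.5 mm. No catch, hardly any friction: below about 1.55 rad it falls shut, beyond that it falls open and stays.
- cover_lip (a point): Middle of the lower edge of the cover's free lip; when shut at the tumbler's x = -60 mm, z = 67 mm. Under the lip, over the deck, a slot 9 mm high runs in 16 mm to the collar; the deck reaches 10 mm farther out than the lip.
- drive_ring (a joint): Sprung ring in the mouth's floor, pushed round by the cap's lugs. 0 = rest, positive = clockwise from above, stop 1.5 rad. Follows the cap after up to 0.25 rad of play. Its spring (0.05 N m at 0, 0.11 at 0.75, 0.15 at 1.25 rad) turns the cap back if let go. Near 1.2 rad a catch springs in behind a lug with a click and locks the cap: too far.
- bayonet_cap: Orange cap, 80 g, 42 mm tall, plug down. Origin at the centre of its underside, z up. Plug radius 26 mm; at the bottom two lugs 10 mm wide, 5 mm thick, along own +x and -x to radius 34 mm; flange radius 37 mm, 15 to 20 mm high; wing along own x, 46 mm long, 14 mm thick, 20 to 42 mm high, with white strokes at its ends. Fits either way round. Fully in, its origin is 52 mm above the table.
- palette_knife: Palette knife lying flat, 50 g. Flat wooden handle 90 x 16 x 14 mm along own x; origin at the centre of the handle's underside; pinch it across own y. Steel blade 14 mm wide, 2.5 mm thick, its middle 7 mm above the handle's underside, round tip at own x = +110 mm.
- knife_tip (a point): End of the palette knife's blade.
- red_spool: Red thread spool, 28 mm across, 52 mm tall, standing; origin at the centre of its underside. Bystander.
- blue_spool: Blue thread spool, 30 mm across, 46 mm tall, standing; origin at the centre of its underside. Bystander.
- pin_tin: Flat round teal and white tin, 70 mm across, 23 mm tall; origin at the centre of its underside. Bystander.
- tape_roll: Roll of masking tape lying flat, 98 mm across, 25 mm tall; origin at the centre of its underside. Bystander.
- wax_cake: Small round yellow wax cake, 38 mm across, 13 mm tall; origin at the centre of its underside. Bystander.
Mind the look-alikes: they are no part of the job. Several things look just like the palette_knife: the one meant starts nearest to the robot's base.

How it is judged:
By the outcome, as a careful person would: the job done as asked, in the order asked, and still so for the second after the job is handed in, while the arm keeps its last pose, push and grip.
It also fails if it takes over 64 s, if anything falls off the work surface, if the arm or the gripper's body presses on something with over 40 N, if the wrist force passes 120 N, or if a joint passes its speed limit or range.

### The arm

A 6-joint arm with a two-finger parallel gripper is mounted at the origin on a cart in front of the work surface, level with it; the furniture and walls round the work are solid. World frame = base frame: x ahead of the robot, y to its left, z up, the work surface at z = 0. Lengths are in m, angles in rad, forces in N, time in s.
With the tool pointing down it reaches from about 0.425 to 0.925 m from the base axis. Payload 12.5 kg.
Tool frame: the origin (TCP) lies at the very end of the fingers, on their centre line; the grasp point (between the pads) lies 19 mm behind it (manip.grip_depth is the distance from the TCP to the grasp point, in m); x points along the fingers, y is the direction in which the jaws open and shut, and the axes are right-handed (so a half turn about x gives the same grasp; the last joint's range is limited). The gripper opens to 85 mm and grips with 20 to 120 N. Pads are 22 mm wide; open, the fingers measure 114 mm over their backs; the gripper's body (76 mm by 85 mm) begins 54 mm behind the grasp point. The pads swing forward as they close: fully open they stand 13 mm farther back than shut.
Start: joints at [-1.26, 0.491, 1.559, -0, 1.092, -0.106], TCP at [0.253, -0.572, 0.231] pointing down, gripper open.
Joint ranges: [-3.1, 3.1], [-0.84, 2.19], [0.05, 2.79], [-1.13, 4.28], [0.06, 2.93], [-2.69, 2.69]. Speed limits (rad/s): [2.22, 2.22, 2.79, 3.14, 3.14, 3.14].

### API

Orientations are given as a unit quaternion [x, y, z, w].
In Python, from cell import manip, optics gives the robot as it stands.
- The arm moves only by the tool arm_command, never from a script. Its argument "moves" is a list that holds one entry, the list of rows, each a list of 5 numbers: the gripper command: -1 is shut, 1 is fully open, values between are in proportion, then the shift along the tool's x, y, z in mm, then the turn about the tool's x in rad. In form: [[[hand, dx, dy, dz, twist], ...]]. A call has 1 to 20 rows; each row is the pose to reach, as a shift and turn from the pose commanded when the call began, along the tool's axes at that moment; what a row does not reach only later rows make up. A row lasts 1/10 s, in which the tool goes at most 50 mm and 8.59 degrees, less where a joint would pass 70% of its speed; a pose out of reach is approached as far as the arm can. A call with a gripper value outside its range is refused whole. The fingers move at their own pace and stop on an object; "squeeze" is the grip in N (left out, the last holds). Time passes only in rows, so rows that repeat a pose let the fingers close. It gives the time, the measured TCP pose, the force and the opening at its end, in the units of the state.
- manip.state(): the state, without advancing time (a new reading comes with each control period).
- optics.grab_frame(name): name is "scene" or "side" or "wrist"; returns a dict with "pixels" (480x640x3 uint8, blue, green, red), "camera_matrix" (3x3 intrinsics, pixels), "view" (4x4, takes a point from world to camera coordinates). Camera axes: x right, y up, looking along -z (the intrinsics and any distortion apply to the point x, -y, -z); pixel columns grow to the right and rows downward; lengths in m; the calibration is good to about 2 mm. A picture is of the moment at which its call begins. There is no depth.
- manip.sign_off(): hands the job in, once; it reports no verdict.
The state is a dict: "time_s": time; "qpos": joint angles; "joint_velocities": joint speeds; "effort": joint torques, N m; "eef_pos": TCP position; "ee_rot": TCP orientation; "wrist_force": force on the tool from outside, world axes, zero at the start; "ft_torque": the same for the moment, N m; "width": opening from 0.0 (shut) to 1.0 (fully open).
Only numpy, scipy, OpenCV 4.12 (cv2) and the standard library are available. Lean on these libraries where they do the work, as an engineer would, in place of code of your own. Each camera call takes 0.05 s, during which the arm holds its last target.

## Working session

There is one attempt and no reset: what is moved stays moved. The work goes in short steps, Python scripts to look and compute and a tool call to move; the robot and the scene stay as the last step left them, time stands still between calls to the robot, and variables do not carry over. Pictures are saved under pics/ and viewed, and the job is handed in when it is done.

Besides the shell and the picture viewer there is one more tool, called in YAML: its name, and indented under it one key for each argument. arm_command: Moves the arm, as the interface text tells. Its arguments: {"type":"object","properties":{"moves":{"type":"array"},"squeeze":{"type":"number"}},"required":["moves"]}

```bash
ls -la; mkdir -p pics; cat > h.py <<'E'
import numpy as np, cv2
from cell import manip, optics
def grab(n,save=None):
    f=optics.grab_frame(n)
    if save: cv2.imwrite('pics/'+save,f['pixels'])
    return f
def ray(f,u,v):
    K=np.array(f['camera_matrix'],float);V=np.array(f['view'],float)
    p=np.linalg.inv(K)@np.array([u,v,1.0])
    d=np.array([p[0],-p[1],-p[2]])
    R=V[:3,:3];t=V[:3,3]
    return -R.T@t, R.T@d/np.linalg.norm(d)
def onz(f,u,v,z):
    o,d=ray(f,u,v); return o+d*(z-o[2])/d[2]
def proj(f,P):
    K=np.array(f['camera_matrix'],float);V=np.array(f['view'],float)
    c=V[:3,:3]@np.array(P,float)+V[:3,3]
    q=K@np.array([c[0],-c[1],-c[2]]); return q[:2]/q[2]
def tri(f1,p1,f2,p2):
    o1,d1=ray(f1,*p1);o2,d2=ray(f2,*p2)
    A=np.stack([d1,-d2],1);s=np.linalg.lstsq(A,o2-o1,rcond=None)[0]
    a=o1+d1*s[0];b=o2+d2*s[1];return (a+b)/2,np.linalg.norm(a-b)
E
python3 - <<'E'
from h import *
for n in ['scene','side','wrist']:
    f=grab(n,n+'0.png'); print(n,[k for k in f],np.round(ray(f,320,240),3).tolist(), f['camera_matrix'])
print(manip.state())
print([a for a in dir(manip) if a[0]!='_'],manip.grip_depth)
E
```

```text
total 12
drwxr-xr-x  3 agent agent 4096 Dec  7 03:23 .
drwxr-xr-x 23 root  root  4096 Dec  7 03:22 ..
drwxr-xr-x  2 agent agent 4096 Dec  7 03:23 pics
scene ['pixels', 'camera_matrix', 'view'] [[-0.669, 1.352, 0.846], [0.667, -0.627, -0.403]] [[582.36946658   0.         311.56211356]
 [  0.         582.36946658 247.25172573]
 [  0.           0.           1.        ]]
side ['pixels', 'camera_matrix', 'view'] [[0.304, -0.725, 0.866], [0.219, 0.749, -0.625]] [[470.99125158   0.         316.33479653]
 [  0.         470.99125158 242.71773825]
 [  0.           0.           1.        ]]
wrist ['pixels', 'camera_matrix', 'view'] [[0.316, -0.543, 0.372], [-0.257, -0.107, -0.961]] [[387.86832711   0.         322.15186009]
 [  0.         387.86832711 237.86036036]
 [  0.           0.           1.        ]]
{'time_s': 0.15, 'qpos': array([-1.25960603e+00,  4.91386086e-01,  1.55927426e+00,  3.30279920e-05,
        1.09170690e+00, -1.05588121e-01]), 'joint_velocities': array([ 0.00036617, -0.00243166, -0.00339745, -0.00086255,  0.00040553,
       -0.00129326]), 'effort': array([ 1.41494820e-03, -6.18707871e+01, -2.61691672e+01, -7.06746414e-05,
        3.22597582e-03, -2.05203014e-05]), 'eef_pos': array([ 0.25299928, -0.57134152,  0.23089586]), 'ee_rot': array([-0.6917921 , -0.14655744,  0.69182769, -0.14601048]), 'wrist_force': array([-0.71067527,  0.52240582,  0.18728749]), 'ft_torque': array([ 2.24521518e-02, -7.88175913e-05, -5.06277071e-02]), 'width': 0.9992897259940724}
['Unreachable', 'grip_depth', 'sign_off', 'state'] 0.0187
```

View pics/scene0.png

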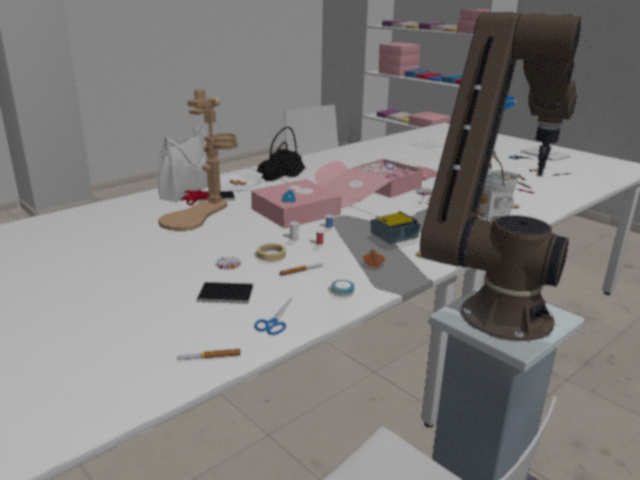

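View pics/side0.png

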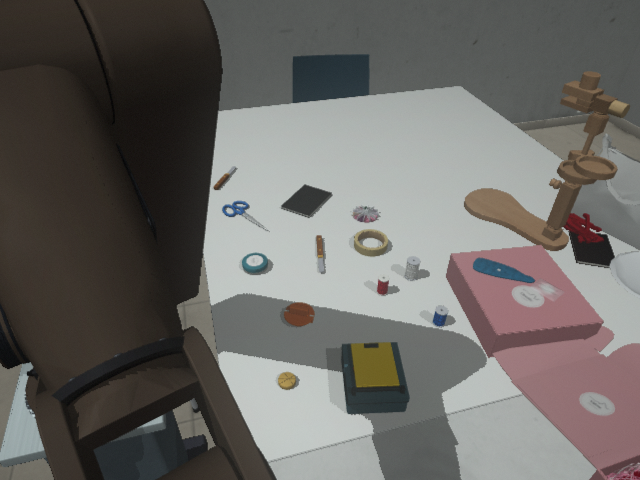

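View pics/wrist0.png

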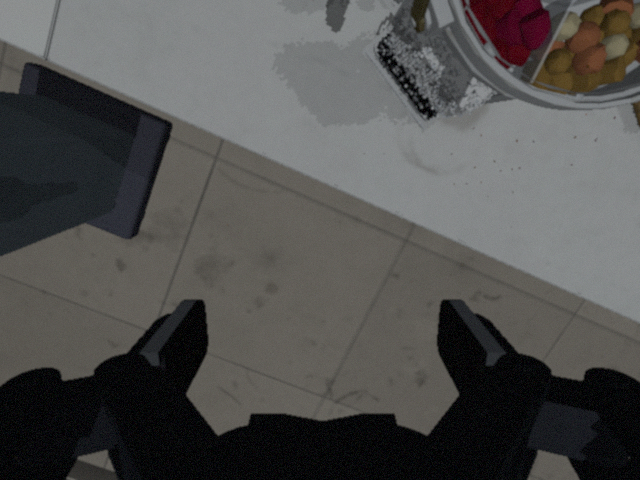

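```bash
python3 - <<'E'
from h import *
im=cv2.imread('pics/side0.png')
c=im[210:420,210:470]; cv2.imwrite('pics/s0c.png',cv2.resize(c,None,fx=3,fy=2.857,interpolation=cv2.INTER_CUBIC)[:600])
f=optics.grab_frame('side'); g=optics.grab_frame('scene')
for n,p in dict(knifeA=(320,253),knifeB=(225,178),cap=(299,314),wax=(287,380),tin=(254,262),tape=(371,242),red=(382,290),white=(412,275),blue=(440,322),tumb=(375,365)).items(): print(n,np.round(onz(f,*p,0.06 if n=='tumb' else 0.01),3))
for n,p in dict(kA=(300,270),kB=(210,354),x=(565,173),x2=(525,188)).items(): print(n,np.round(onz(g,*p,0.01),3))
cv2.imwrite('pics/sc0c.png',cv2.resize(im*0+cv2.imread('pics/scene0.png'),None,fx=1,fy=1)[140:400,170:640])
s=cv2.imread('pics/scene0.png')[200:300,240:440]; cv2.imwrite('pics/sc0d.png',cv2.resize(s,None,fx=4,fy=4,interpolation=cv2.INTER_CUBIC))
E
```

```text
knifeA [0.588 0.244 0.01 ]
knifeB [0.38  0.717 0.01 ]
cap [0.476 0.037 0.01 ]
wax [ 0.407 -0.138  0.01 ]
tin [0.403 0.255 0.01 ]
tape [0.744 0.253 0.01 ]
red [0.702 0.061 0.01 ]
white [0.8   0.093 0.01 ]
blue [ 0.795 -0.077  0.01 ]
tumb [ 0.583 -0.185  0.06 ]
kA [0.581 0.261 0.01 ]
kB [0.378 0.73  0.01 ]
x [ 0.536 -1.42   0.01 ]
x2 [ 0.543 -1.054  0.01 ]
```

View pics/s0c.png

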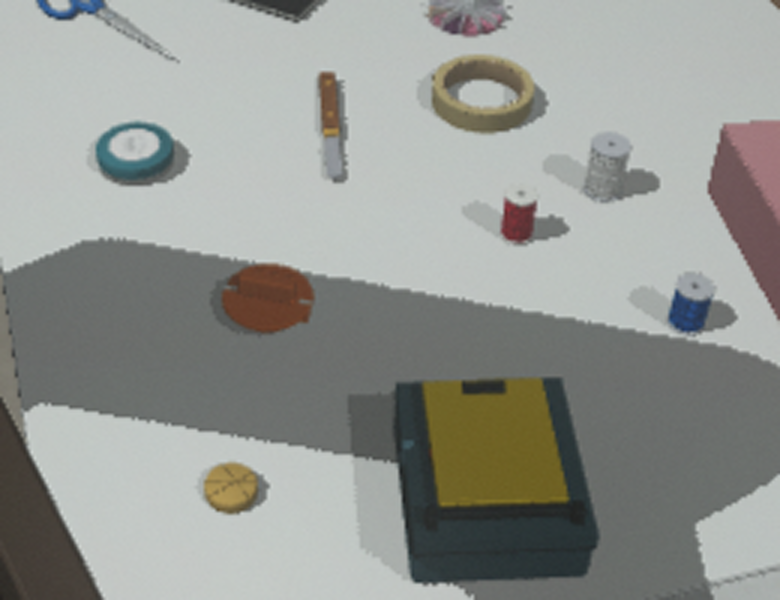

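View pics/sc0d.png

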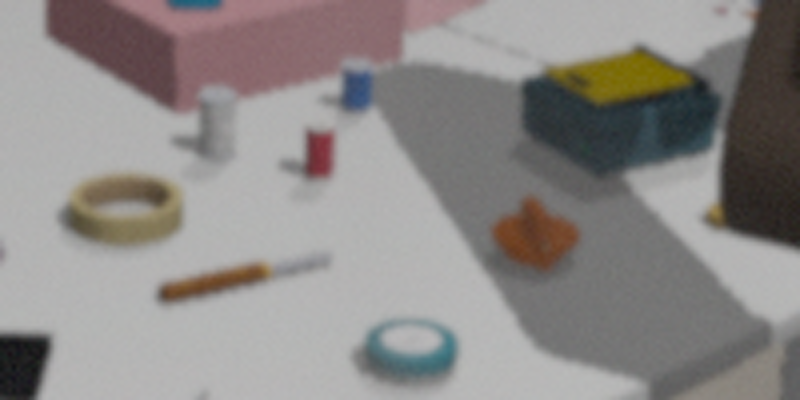

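```bash
cat > meas.py <<'E'
from h import *
def plane(f,mask,z,box):
    x0,y0,x1,y1=box; m=np.zeros_like(mask);m[y0:y1,x0:x1]=mask[y0:y1,x0:x1]
    cs=cv2.findContours(m,cv2.RETR_EXTERNAL,cv2.CHAIN_APPROX_NONE)[0]
    c=max(cs,key=cv2.contourArea)[:,0,:].astype(float)
    return np.array([onz(f,u,v,z)[:2] for u,v in c]),c
E
python3 - <<'E'
from meas import *
f=grab('side','side1.png'); hsv=cv2.cvtColor(f['pixels'],cv2.COLOR_BGR2HSV)
def M(lo,hi): return cv2.inRange(hsv,lo,hi)
y=M((20,120,60),(35,255,255)); P,c=plane(f,y,0.072,(335,335,410,400))
r=cv2.minAreaRect((P*1000).astype(np.float32)); print('cover',r,'box',c.min(0),c.max(0)); print(cv2.boxPoints(r))
o=M((5,120,50),(16,255,255)); 
P,c=plane(f,o,0.02,(270,290,330,335)); print('cap px',c.min(0),c.max(0)); e=cv2.fitEllipse((P*1000).astype(np.float32)); print('cap',e); print(cv2.minEnclosingCircle((P*1000).astype(np.float32)))
P,c=plane(f,o,0.014,(305,230,335,280)); r=cv2.minAreaRect((P*1000).astype(np.float32)); print('handle',r,c.min(0),c.max(0));print(cv2.boxPoints(r))
im=f['pixels'];
a=cv2.resize(im[225:285,290:350],(600,600),interpolation=cv2.INTER_CUBIC); cv2.imwrite('pics/knifeA.png',a)
a=cv2.resize(im[295:335,270:330],(798,532),interpolation=cv2.INTER_CUBIC); cv2.imwrite('pics/cap.png',a)
a=cv2.resize(im[330:420,330:420],(600,600),interpolation=cv2.INTER_CUBIC); cv2.imwrite('pics/tumb.png',a)
s=cv2.imread('pics/scene0.png'); cv2.imwrite('pics/scR.png',cv2.resize(s[130:230,460:640],(792,440),interpolation=cv2.INTER_CUBIC))
E
```

```text
cover ((577.9629516601562, -189.1598663330078), (106.84419250488281, 85.1749038696289), 77.28630065917969) box [351. 343.] [399. 386.]
[[ 524.6626  -231.89954]
 [ 607.74915 -250.64478]
 [ 631.2633  -146.4202 ]
 [ 548.17676 -127.67496]]
cap px [284. 303.] [313. 325.]
cap ((473.967041015625, 28.583234786987305), (64.9983139038086, 72.0517349243164), 155.82345581054688)
((474.7765197753906, 29.011178970336914), 36.81988525390625)
handle ((601.4801025390625, 303.0403137207031), (4.662899494171143, 5.857832431793213), 74.86676025390625) [318. 238.] [320. 239.]
[[598.0441  301.55435]
 [603.6988  300.02505]
 [604.9161  304.52628]
 [599.2614  306.05557]]
```

View pics/knifeA.png

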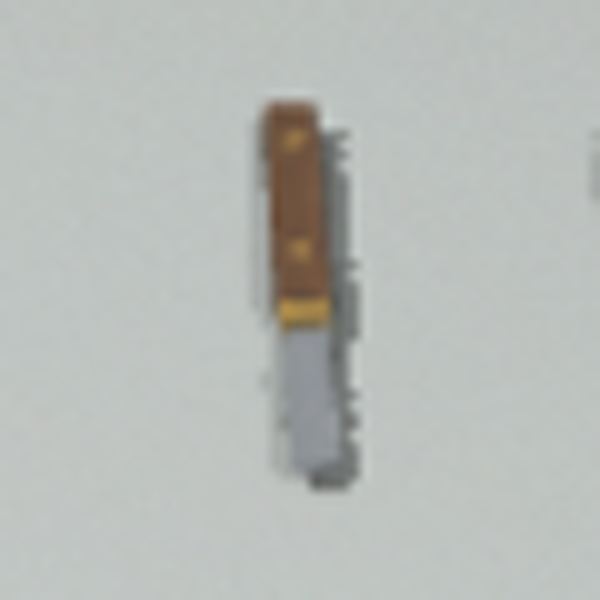

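View pics/cap.png

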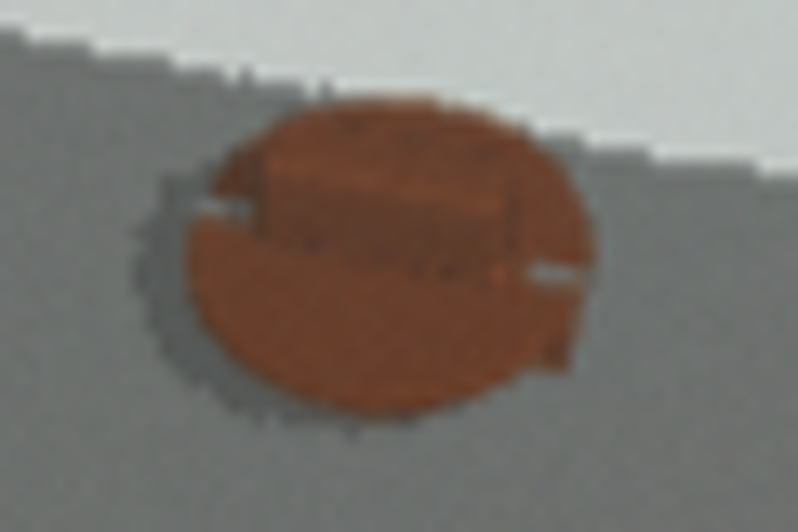

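View pics/tumb.png

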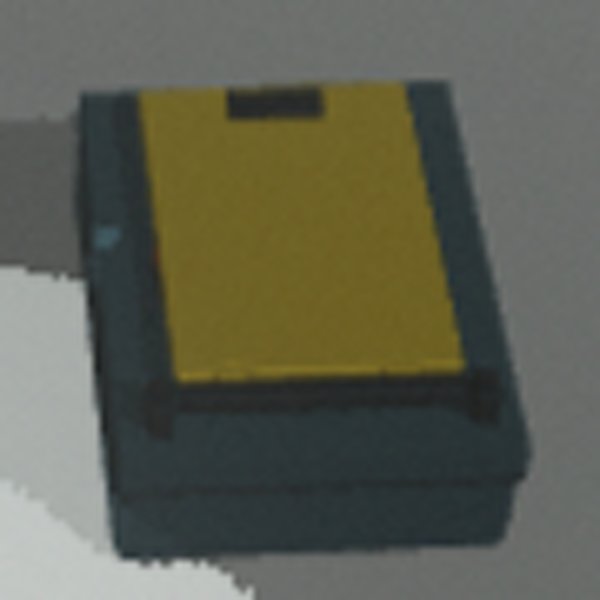

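View pics/scR.png

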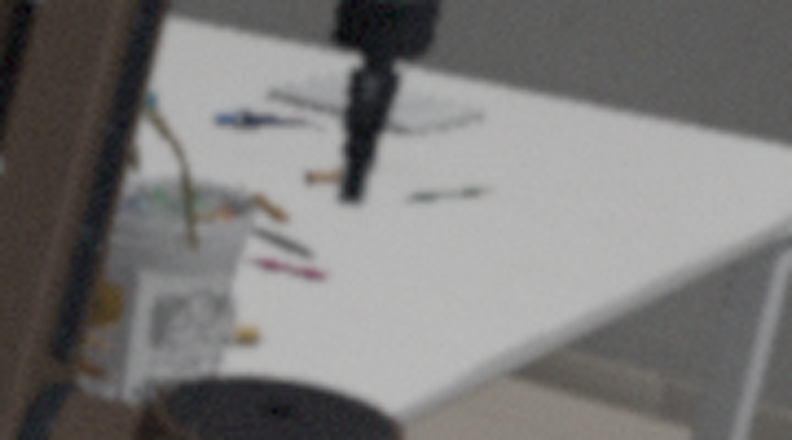

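```bash
python3 - <<'E'
from meas import *
f=grab('side');g=grab('scene','scene1.png')
far=onz(f,319.2,235.3,.014)[:2]; fer=onz(f,320.2,257.5,.012)[:2]; tip=onz(f,321.4,271.8,.007)[:2]
print('knife',far,fer,tip,np.linalg.norm(tip-far),np.linalg.norm(fer-far)); d=(tip-far);d/=np.linalg.norm(d);print('dir',d,np.degrees(np.arctan2(d[1],d[0])),'centre',(tip-d*.11))
a=onz(f,286.7,310.6,.02)[:2];b=onz(f,311.7,315.5,.02)[:2];print('cap strokes',a,b,(a+b)/2,np.degrees(np.arctan2(*(b-a)[::-1])))
O=np.array([.5765,-.1956]);X=np.array([-.220,-.976]);Y=np.array([.976,-.22])
print('deck corners')
for x,y in [(-70,-60),(-70,60),(66,60),(66,-60)]:
    p=O+X*x/1e3+Y*y/1e3; u=proj(f,[*p,.058]); print((u-[330,330])*6.667, proj(g,[*p,.058]))
for n,p in dict(b1=(533,170),b2=(520,177),b3=(516,206),b4=(480,214),b5=(484,199)).items(): q=onz(g,*p,0.007);print(n,q,np.hypot(*q[:2]))
G=g['pixels'][200:300,240:440]; cv2.imwrite('pics/sc1.png',cv2.resize(G,None,fx=4,fy=4,interpolation=cv2.INTER_CUBIC))
E
```

```text
knife [0.6061237  0.31737046] [0.58244614 0.22320163] [0.57112226 0.17132362] 0.1501824970055866 0.09709993209938671
dir [-0.23305943 -0.9724625 ] -103.47726008515886 centre [0.59675879 0.27829449]
cap strokes [0.44790794 0.04652567] [0.50217457 0.01535795] [0.47504125 0.03094181] -29.87065440654814
deck corners
[75.18804276 94.38049928] [390.24235888 231.02278116]
[444.02448556  81.21611433] [370.66934042 219.68280259]
[528.62582816 452.26435261] [400.57187892 213.50007056]
[117.38116049 468.96349264] [420.92855127 224.22840268]
b1 [ 0.66848968 -1.35332357  0.007     ] 1.5094247675882884
b2 [ 0.64950383 -1.19655285  0.007     ] 1.3614675703132662
b3 [ 0.44899553 -0.81653634  0.007     ] 0.931841499228152
b4 [ 0.49400226 -0.61992357  0.007     ] 0.7926811897874084
b5 [ 0.58457481 -0.78847902  0.007     ] 0.9815431115951033
```

```bash
cat >> h.py <<'E'
from scipy.spatial.transform import Rotation as Ro
def go(tgt,jawdeg=None,cmd=None):
    """prints shift (mm, tool axes) and twist from current pose to TCP tgt, tool y at jawdeg (mod 180)"""
    s=manip.state();R=Ro.from_quat(s['ee_rot']).as_matrix();p=np.array(s['eef_pos'])
    y=np.degrees(np.arctan2(R[1,1],R[0,1]))
    d=R.T@(np.array(tgt)-p)*1e3
    print('t',s['time_s'],'pos',np.round(p*1e3,1),'jaw yaw',round(y,2),'tilt',np.round(R[:,0],4),'q',np.round(s['qpos'],2),'F',np.round(s['wrist_force'],1),'w',round(s['width'],3))
    print('  shift',np.round(d,1))
    if jawdeg is not None:
        t=-((jawdeg-y+90)%180-90); print('  twist',round(np.radians(t),3),'or',round(np.radians(t-np.sign(t)*180),3))
E
python3 - <<'E'
from h import *
go((.597,.278,.15),-13.5)
E
```

```text
t 0.4 pos [ 253.  -571.5  231.2] jaw yaw -66.12 tilt [-0.e+00  1.e-04 -1.e+00] q [-1.26  0.49  1.56  0.    1.09 -0.11] F [ 0.  -0.4 -0.5] w 0.996
  shift [  81.3 -637.5 -658.4]
  twist -0.918 or 2.223
```

arm_command:
  moves:
    - [[1,0,-637,-658,-0.918],[1,0,-637,-658,-0.918],[1,0,-637,-658,-0.918],[1,0,-637,-658,-0.918],[1,0,-637,-658,-0.918],[1,0,-637,-658,-0.918],[1,0,-637,-658,-0.918],[1,0,-637,-658,-0.918],[1,0,-637,-658,-0.918],[1,0,-637,-658,-0.918],[1,0,-637,-658,-0.918],[1,0,-637,-658,-0.918],[0.2,81,-637,-658,-0.918],[0.2,81,-637,-658,-0.918],[0.2,81,-637,-658,-0.918],[0.2,81,-637,-658,-0.918],[0.2,81,-637,-658,-0.918],[0.2,81,-637,-658,-0.918],[0.2,81,-637,-658,-0.918],[0.2,81,-637,-658,-0.918]]
  squeeze: 60

```text
time_s: 2.4
eef_pos: [0.5969, 0.2802, 0.1485]
ee_rot: [-0.554, -0.439, 0.555, -0.438]
wrist_force: [-0.8, 0.4, -0.3]
width: 0.599
```

```bash
python3 - <<'E'
from h import *
go((.597,.278,.005),-13.5)
w=grab('wrist','w2.png');s=grab('scene','scene2.png')
for P in [(.597,.278,.014),(.571,.170,.007)]: print(proj(w,P))
E
```

```text
t 2.4 pos [596.9 280.2 148.5] jaw yaw -13.35 tilt [-1.2e-03 -2.0e-04 -1.0e+00] q [0.34 0.62 1.55 0.   0.97 0.57] F [-0.8  0.4 -0.3] w 0.599
  shift [143.5   0.8   2.1]
  twist 0.003 or -3.139
[322.97393814 228.85640842]
[322.40461573 356.31622658]
```

View pics/w2.png

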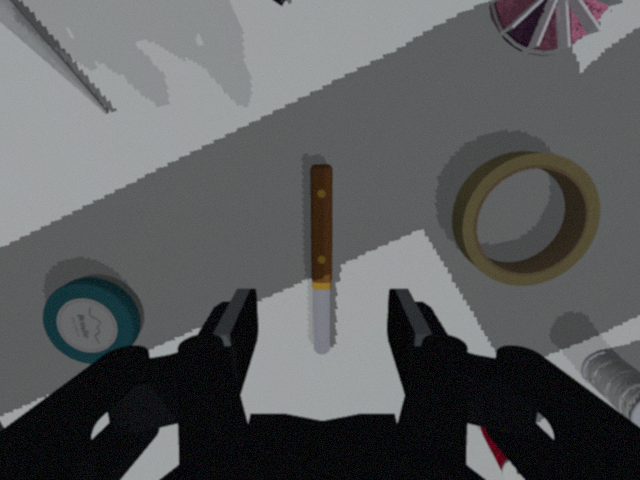

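View pics/scene2.png

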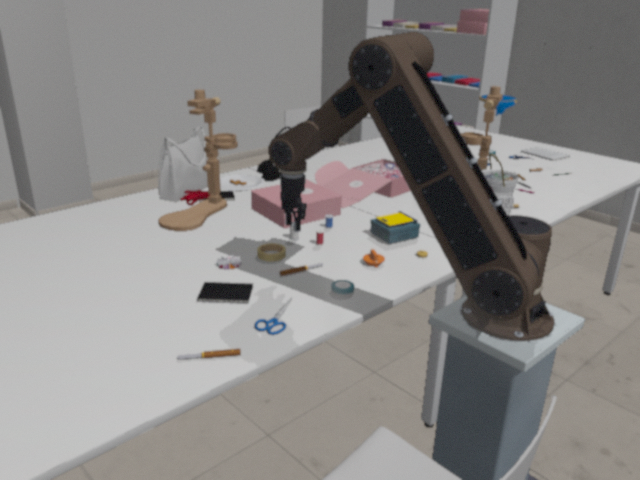

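The wrist view shows the knife under the gripper: handle from (321,165) to (321,289), blade tip at (321,353). Two knives fit the description. One is at side (320,253), scene (300,270), 0.64 m from the base. The other is at side (225,178), scene (210,354), 0.81 m away. The first is nearer, and no nearer one appears now that the arm has moved, so I take it.

```bash
python3 - <<'E'
from h import *
w=grab('wrist')
im=w['pixels']; cv2.imwrite('pics/w2c.png',cv2.resize(im[150:370,270:370],None,fx=2.7,fy=2.7,interpolation=cv2.INTER_CUBIC))
far=onz(w,321,164.5,.014)[:2];tip=onz(w,321.5,353.5,.007)[:2];d=tip-far;L=np.linalg.norm(d);d/=L
print(far,tip,L,np.degrees(np.arctan2(d[1],d[0])),'ctr',tip-d*.11)
g=tip-d*.11
go((*g,.005),np.degrees(np.arctan2(d[1],d[0]))+90)
E
```

```text
[0.60606136 0.32077811] [0.57010752 0.16921342] 0.15577077315580262 -103.34491253464965 ctr [0.59549689 0.27624323]
t 2.55 pos [596.6 276.8 150.3] jaw yaw -13.52 tilt [-3.e-04 -4.e-04 -1.e+00] q [ 0.33  0.62  1.56 -0.    0.97  0.57] F [ 0.9 -0.4  0.2] w 0.602
  shift [145.3  -0.9   0.7]
  twist -0.003 or 3.138
```

View pics/w2c.png

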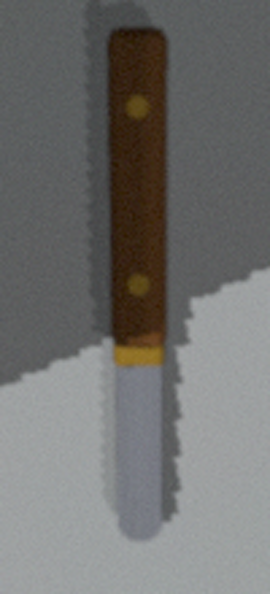

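arm_command:
  moves:
    - [[0.2,50,-1,0.5,-0.003],[0.2,100,-1,0.5,-0.003],[0.2,135,-1,0.5,-0.003],[0.2,146,-1,0.5,-0.003],[0,146,-1,0.5,-0.003],[-0.5,146,-1,0.5,-0.003],[-1,146,-1,0.5,-0.003],[-1,146,-1,0.5,-0.003],[-1,146,-1,0.5,-0.003],[-1,146,-1,0.5,-0.003],[-1,146,-1,0.5,-0.003]]
  squeeze: 70

```text
time_s: 3.65
eef_pos: [0.5969, 0.2773, 0.0069]
ee_rot: [0.556, 0.438, -0.553, 0.439]
wrist_force: [0.4, -2.4, 5.9]
width: 0.16
```

```bash
python3 - <<'E'
from h import *
go((.597,.278,.2),-13.5)
f=grab('wrist','w3.png'); go((.597,.278,.2),-13.5)
E
```

```text
t 3.65 pos [596.9 277.3   6.9] jaw yaw -13.35 tilt [ 0.0037  0.001  -1.    ] q [ 0.33  0.8   1.64 -0.    0.7   0.57] F [ 0.4 -2.4  5.9] w 0.16
  shift [-193.1    0.6   -1.1]
  twist 0.003 or -3.139
t 3.7 pos [596.9 277.3   6.9] jaw yaw -13.35 tilt [ 3.6e-03  9.0e-04 -1.0e+00] q [ 0.33  0.8   1.64 -0.    0.7   0.57] F [ 0.3 -1.8  5. ] w 0.16
  shift [-193.1    0.6   -1.1]
  twist 0.003 or -3.139
```

View pics/w3.png

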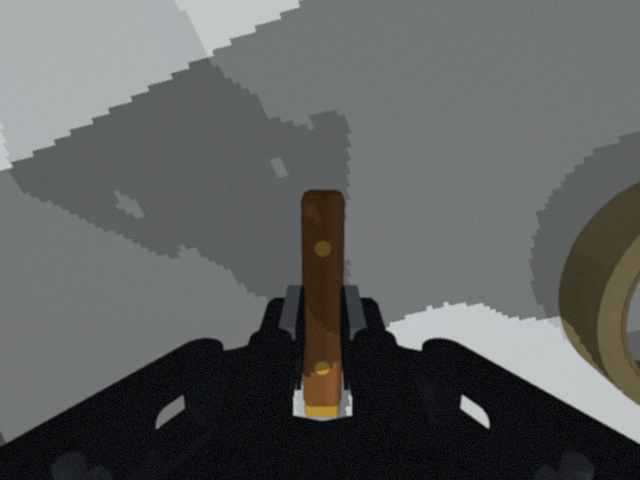

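```bash
python3 - <<'E'
from h import *
go((.6205+.0014,-.0004+.001,.12),-12.7)
E
```

```text
t 3.7 pos [596.9 277.3   6.9] jaw yaw -13.35 tilt [ 3.6e-03  9.0e-04 -1.0e+00] q [ 0.33  0.8   1.64 -0.    0.7   0.57] F [ 0.3 -1.8  5. ] w 0.16
  shift [-113.3   88.6  263.2]
  twist -0.011 or 3.13
```

arm_command:
  moves:
    - [[-1,-20,0,0,0],[-1,-60,0,0,0],[-1,-110,0,0,0],[-1,-116,20,50,-0.01],[-1,-116,36,100,-0.01],[-1,-116,53,150,-0.01],[-1,-116,70,200,-0.01],[-1,-116,84,245,-0.01],[-1,-116,88,263,-0.01],[-1,-116,88,263,-0.01],[-1,-116,88,263,-0.01]]

```text
time_s: 4.8
eef_pos: [0.6209, 0.0005, 0.1216]
ee_rot: [0.553, 0.44, -0.552, 0.441]
wrist_force: [-0.5, 0.3, 0.4]
width: 0.156
```

```bash
python3 - <<'E'
from h import *
go((.6219,.0006,.12),-12.7)
f=grab('side','side4.png');g=grab('scene','scene4.png')
a=f['pixels'][240:400,320:440]; cv2.imwrite('pics/s4c.png',cv2.resize(a,None,fx=3.75,fy=3.75,interpolation=cv2.INTER_CUBIC)[:600])
a=g['pixels'][170:270,280:440]; cv2.imwrite('pics/g4c.png',cv2.resize(a,None,fx=5,fy=5,interpolation=cv2.INTER_CUBIC))
P=(.5978,-.1077+.0,.12)
print(proj(f,P),proj(g,P))
E
```

```text
t 4.8 pos [6.209e+02 5.000e-01 1.216e+02] jaw yaw -12.85 tilt [ 1.9e-03 -1.0e-04 -1.0e+00] q [-0.11  0.61  1.68  0.    0.85  0.12] F [-0.5  0.3  0.4] w 0.156
  shift [ 1.6  1.  -0.3]
  twist -0.003 or 3.139
[370.59641986 316.56212997] [376.33557647 209.7777361 ]
```

View pics/s4c.png

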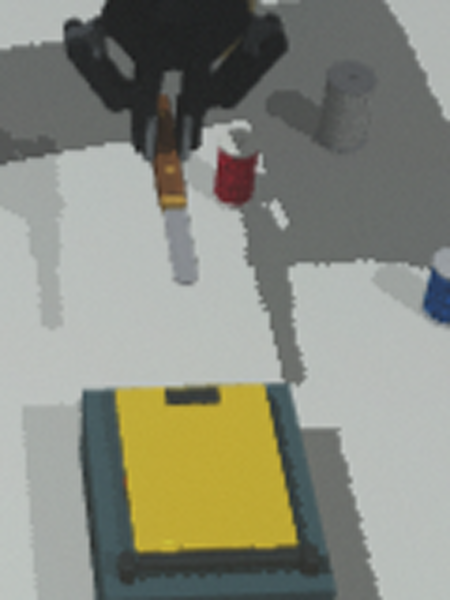

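View pics/g4c.png

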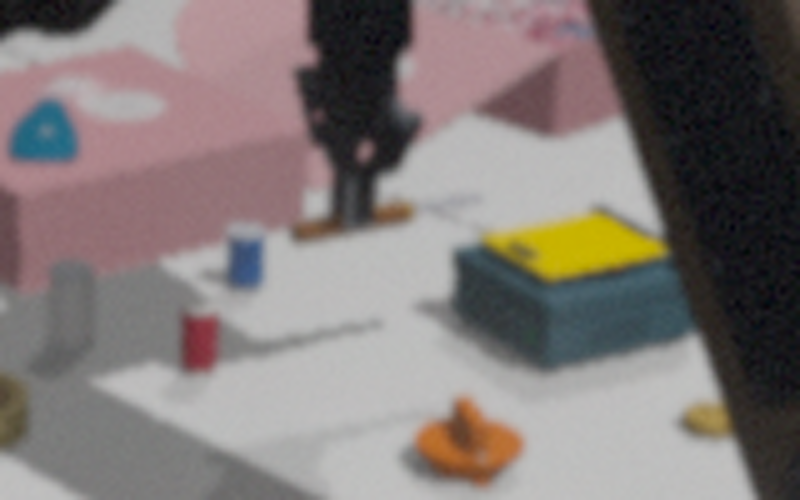

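```bash
python3 - <<'E'
from h import *
f=grab('side');g=grab('scene')
print(tri(f,(369.6,315.2),g,(376.2,209.6)))
print('handle end far', tri(f,(363.8,266.5),g,(299,216.6)))
# handle ends: ferrule/top corners in scene: (293,232)/5 ->(338.6,216.4); (412,212)/5->(362.4,212.4)
O=np.array([.5765,-.1956]);X=np.array([-.220,-.976]);Y=np.array([.976,-.22])
t=tri(f,(369.6,315.2),g,(376.2,209.6))[0][:2]-O; print('tip own',t@X,t@Y)
go((.6219,.0006,.12),-12.7)
E
```

```text
(array([ 0.59632729, -0.10511291,  0.12179229]), np.float64(0.00018419216251147657))
handle end far (array([0.69560077, 0.12492029, 0.08856053]), np.float64(0.09120641338181083))
tip own -0.09267740531368734 -0.0005557222982490416
t 5.0 pos [620.7   2.2 120.7] jaw yaw -12.68 tilt [ 5.e-04 -1.e-04 -1.e+00] q [-0.1   0.61  1.68 -0.    0.85  0.12] F [-0.   0.1 -1. ] w 0.155
  shift [0.7 1.6 1.3]
  twist 0.0 or -3.141
```

arm_command:
  moves:
    - [[-1,30,0,0,0],[-1,55,0,0,0],[-1,58.5,0,0,0],[-1,58.5,0,10,0],[-1,58.5,0,20,0],[-1,58.5,0,26,0],[-1,58.5,0,26,0]]

```text
time_s: 5.7
eef_pos: [0.6151, -0.0257, 0.0628]
ee_rot: [0.553, 0.44, -0.552, 0.441]
wrist_force: [-0.2, -0.1, 0.0]
width: 0.159
```

```bash
python3 - <<'E'
from h import *
go((.6219,.0006,.12),-12.7)
f=grab('side','side5.png');g=grab('scene','scene5.png')
a=f['pixels'][260:400,330:430]; cv2.imwrite('pics/s5c.png',cv2.resize(a,None,fx=5,fy=5,interpolation=cv2.INTER_CUBIC)[:600])
a=g['pixels'][190:250,330:430]; cv2.imwrite('pics/g5c.png',cv2.resize(a,None,fx=8,fy=8,interpolation=cv2.INTER_CUBIC))
E
```

```text
t 5.7 pos [615.1 -25.7  62.8] jaw yaw -12.85 tilt [ 1.5e-03 -4.0e-04 -1.0e+00] q [-0.15  0.68  1.73 -0.    0.73  0.08] F [-0.2 -0.1  0. ] w 0.159
  shift [-57.2   0.9 -27.2]
  twist -0.003 or 3.139
```

View pics/s5c.png

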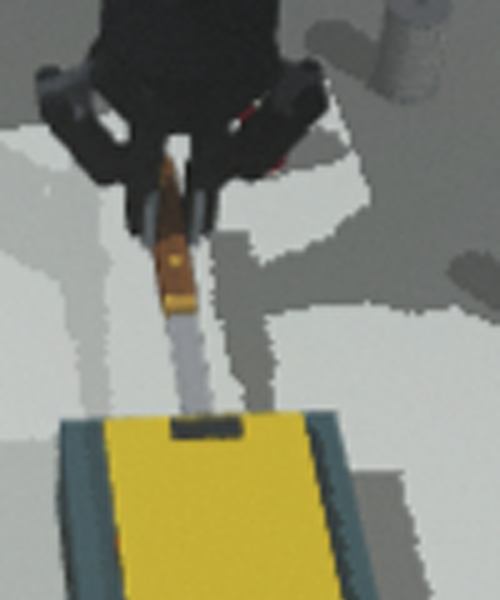

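View pics/g5c.png

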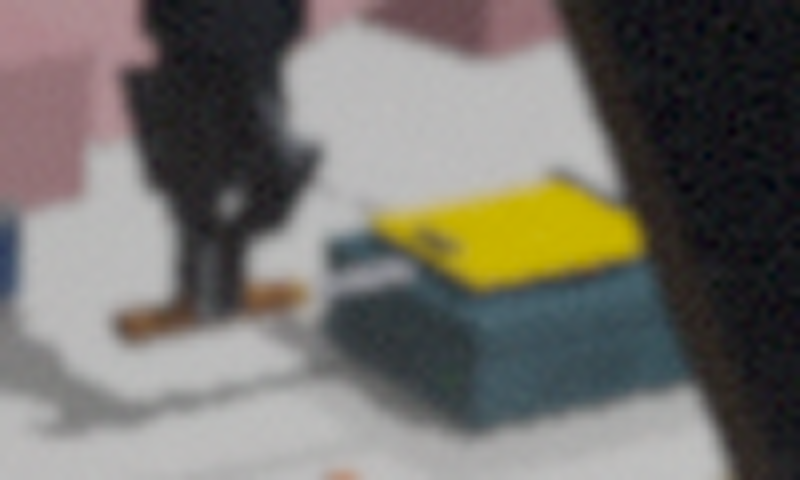

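arm_command:
  moves:
    - [[-1,0,0,6,0],[-1,0,0,12,0],[-1,0,0,16.5,0],[-1,0,0,16.5,0],[-1,0,0,16.5,0]]

```text
time_s: 6.3
eef_pos: [0.6112, -0.0407, 0.0617]
ee_rot: [-0.553, -0.441, 0.553, -0.441]
wrist_force: [0.6, 0.2, 0.1]
width: 0.157
```

```bash
python3 - <<'E'
from h import *
go((.6219,.0006,.12),-12.7)
E
```

```text
t 6.3 pos [611.2 -40.7  61.7] jaw yaw -12.8 tilt [-0. -0. -1.] q [-0.17  0.68  1.74 -0.    0.73  0.05] F [0.6 0.2 0.1] w 0.157
  shift [-58.3   1.3 -42.6]
  twist -0.002 or 3.14
```

arm_command:
  moves:
    - [[-1,-5,0,0,0],[-1,-12,0,0.5,0],[-1,-21,0,1.5,0],[-1,-30,0,3.3,0],[-1,-38.5,0,6,0],[-1,-46.5,0,9,0],[-1,-54.5,0,12.8,0],[-1,-62,0,17.5,0],[-1,-69,0,22.5,0],[-1,-76,0,28.3,0],[-1,-76,0,28.3,0]]

```text
time_s: 7.4
eef_pos: [0.6052, -0.0691, 0.1388]
ee_rot: [0.553, 0.441, -0.552, 0.442]
wrist_force: [-0.3, -0.3, -0.6]
width: 0.158
```

```bash
python3 - <<'E'
from h import *
go((.6219,.0006,.12),-12.7)
f=grab('side','side6.png');g=grab('scene','scene6.png')
a=f['pixels'][260:400,330:430]; a=cv2.resize(a,None,fx=4,fy=4,interpolation=cv2.INTER_CUBIC)
b=cv2.resize(g['pixels'][170:250,350:440],None,fx=4,fy=4,interpolation=cv2.INTER_CUBIC)
c=np.zeros((560,760,3),np.uint8);c[:,:400]=a;c[:320,400:]=b;cv2.imwrite('pics/c6.png',c)
E
```

```text
t 7.4 pos [605.2 -69.1 138.8] jaw yaw -12.82 tilt [ 1.4e-03 -5.0e-04 -1.0e+00] q [-0.22  0.57  1.69 -0.    0.87  0.  ] F [-0.3 -0.3 -0.6] w 0.158
  shift [ 18.8   0.8 -71.6]
  twist -0.002 or 3.14
```

View pics/c6.png

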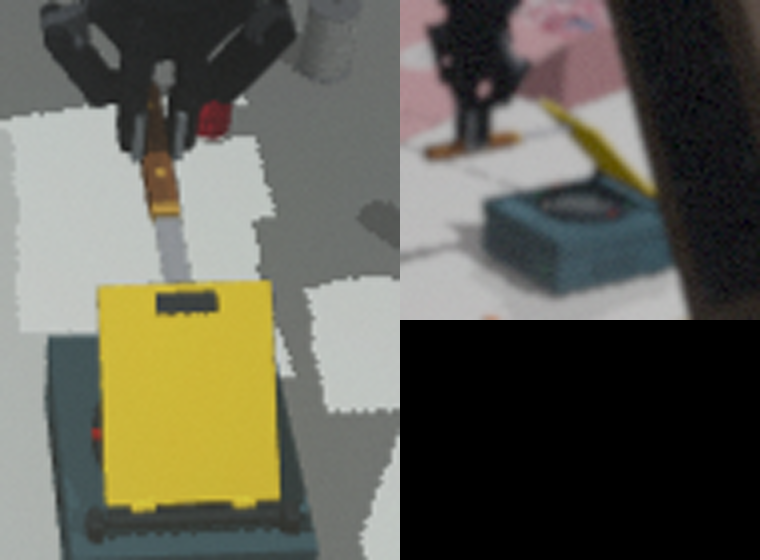

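arm_command:
  moves:
    - [[-1,-6,0,6.5,0],[-1,-12,0,13,0],[-1,-16.5,0,20.5,0],[-1,-17,0,29,0],[-1,-17,0,38,0],[-1,-16,0,47,0],[-1,-15,0,56,0],[-1,-14,0,65,0],[-1,-14,0,74,0],[-1,-12,0,83,0],[-1,-12,0,92,0],[-1,-12,0,101,0],[-1,-12,0,106,0],[-1,-12,0,106,0]]

```text
time_s: 8.9
eef_pos: [0.5814, -0.1722, 0.1498]
ee_rot: [-0.553, -0.441, 0.553, -0.441]
wrist_force: [-0.2, 0.4, -1.4]
width: 0.16
```

```bash
python3 - <<'E'
from h import *
go((.597,.278,.15),-13.35)
f=grab('side','side7.png');g=grab('scene','scene7.png')
a=f['pixels'][260:400,330:430]; a=cv2.resize(a,None,fx=4,fy=4,interpolation=cv2.INTER_CUBIC)
b=cv2.resize(g['pixels'][170:250,350:440],None,fx=4,fy=4,interpolation=cv2.INTER_CUBIC)
c=np.zeros((560,760,3),np.uint8);c[:,:400]=a;c[:320,400:]=b;cv2.imwrite('pics/c7.png',c)
E
```

```text
t 8.9 pos [ 581.4 -172.2  149.8] jaw yaw -12.82 tilt [ 1.e-04 -1.e-04 -1.e+00] q [-0.4   0.55  1.69 -0.    0.9  -0.17] F [-0.2  0.4 -1.4] w 0.16
  shift [-2.000e-01 -8.470e+01 -4.425e+02]
  twist 0.009 or -3.132
```

View pics/c7.png

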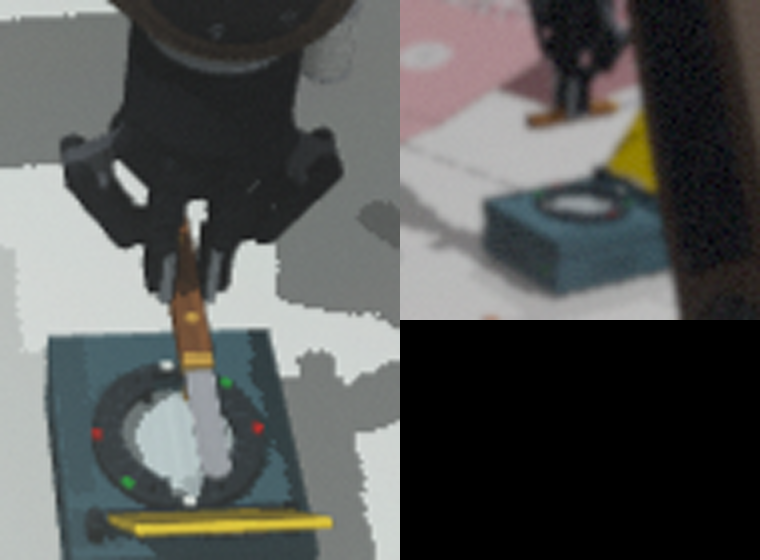

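arm_command:
  moves:
    - [[-1,-5,0,-40,0],[-1,-5,-10,-90,0],[-1,0,-85,-442,0.009],[-1,0,-85,-442,0.009],[-1,0,-85,-442,0.009],[-1,0,-85,-442,0.009],[-1,0,-85,-442,0.009],[-1,0,-85,-442,0.009],[-1,0,-85,-442,0.009],[-1,0,-85,-442,0.009],[-1,0,-85,-442,0.009],[-1,0,-85,-442,0.009]]

```text
time_s: 10.2
eef_pos: [0.5962, 0.2777, 0.1496]
ee_rot: [-0.554, -0.439, 0.555, -0.439]
wrist_force: [-0.2, -1.1, -0.3]
width: 0.16
```

```bash
python3 - <<'E'
from h import *
go((.597,.277,.007),-13.35)
f=grab('side','side8.png');cv2.imwrite('pics/c8.png',cv2.resize(f['pixels'][220:420,220:460],None,fx=3,fy=3,interpolation=cv2.INTER_CUBIC))
E
```

```text
t 10.2 pos [596.2 277.7 149.6] jaw yaw -13.27 tilt [-4.e-04 -5.e-04 -1.e+00] q [ 0.34  0.62  1.56 -0.    0.97  0.57] F [-0.2 -1.1 -0.3] w 0.16
  shift [142.6   1.    0.4]
  twist 0.001 or -3.14
```

View pics/c8.png

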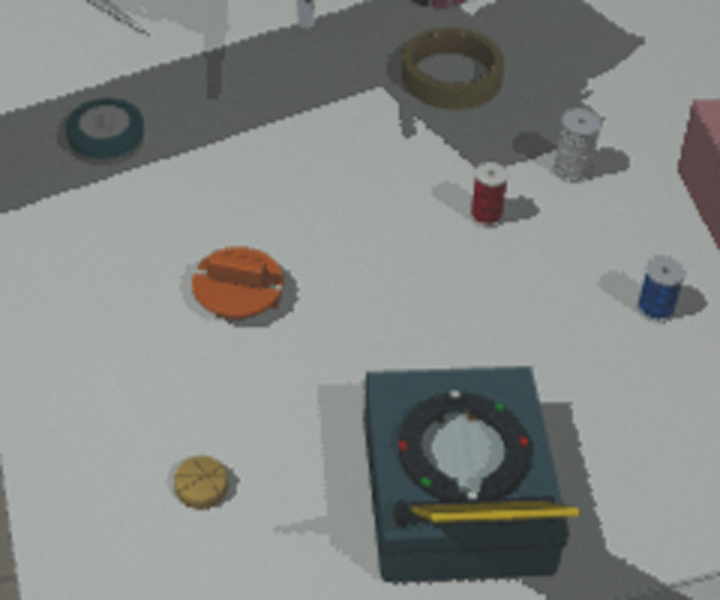

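Cover stays open (yellow edge at crop (500,513)), and the mouth with its white, green and red marks is visible. Next I lay the knife down.

arm_command:
  moves:
    - [[-1,50,0,0,0],[-1,100,0,0,0],[-1,130,0,0,0],[-1,139,0,0,0],[-1,142.5,0,0,0],[-1,142.5,0,0,0]]

```text
time_s: 10.85
eef_pos: [0.5972, 0.2778, 0.0085]
ee_rot: [0.555, 0.438, -0.554, 0.439]
wrist_force: [-0.1, -0.5, -0.3]
width: 0.158
```

```bash
python3 - <<'E'
from h import *
go((.597,.277,.007),-13.35)
E
```

```text
t 10.85 pos [597.2 277.8   8.5] jaw yaw -13.34 tilt [ 1.5e-03  4.0e-04 -1.0e+00] q [ 0.34  0.8   1.64 -0.    0.7   0.57] F [-0.1 -0.5 -0.3] w 0.158
  shift [ 1.5 -0.   0.9]
  twist 0.0 or -3.141
```

arm_command:
  moves:
    - [[-1,1,0,0,0],[-1,1.5,0,0,0],[-1,1.5,0,0,0],[-0.4,1.5,0,0,0],[-0.2,1.5,0,0,0],[-0.2,1.5,0,0,0],[0,-5,0,0,0],[0,-30,0,0,0],[0,-80,0,0,0],[0,-130,0,0,0],[0,-130,0,0,0]]

```text
time_s: 11.95
eef_pos: [0.5989, 0.2793, 0.1446]
ee_rot: [0.558, 0.438, -0.551, 0.44]
wrist_force: [0.3, 0.3, -0.3]
width: 0.499
```

```bash
python3 - <<'E'
from meas import *
w=grab('wrist','w9.png');f=grab('side','side9.png')
go((.475,.031,.15),60.1)
hsv=cv2.cvtColor(f['pixels'],cv2.COLOR_BGR2HSV)
o=cv2.inRange(hsv,(3,120,50),(16,255,255)); P,c=plane(f,o,.02,(270,290,330,340)); print('cap',cv2.minEnclosingCircle((P*1000).astype(np.float32)),c.min(0),c.max(0))
a=cv2.resize(f['pixels'][290:340,265:335],(798,570),interpolation=cv2.INTER_CUBIC);cv2.imwrite('pics/cap9.png',a)
a=cv2.resize(f['pixels'][335:420,330:420],(630,595),interpolation=cv2.INTER_CUBIC);cv2.imwrite('pics/tum9.png',a)
E
```

```text
t 12.05 pos [596.7 278.5 138.9] jaw yaw -13.29 tilt [ 2.5e-03  8.0e-04 -1.0e+00] q [ 0.34  0.63  1.57 -0.    0.94  0.57] F [-0.8  0.1 -0.8] w 0.5
  shift [-11.7 -61.5 268.8]
  twist -1.281 or 1.861
cap ((473.62017822265625, 29.65055274963379), 37.03132629394531) [284. 303.] [313. 325.]
```

View pics/w9.png

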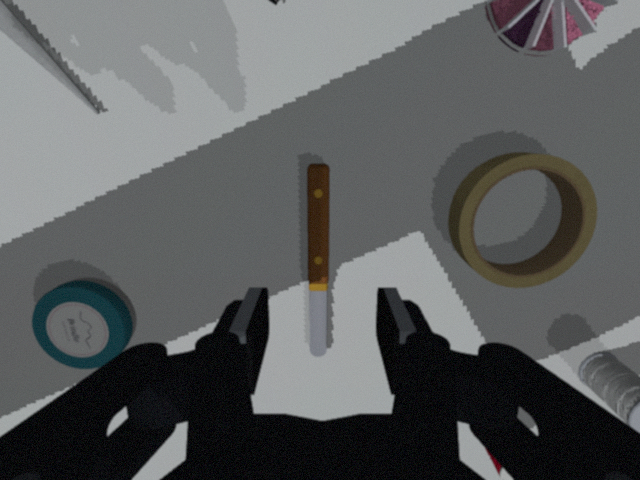

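View pics/cap9.png

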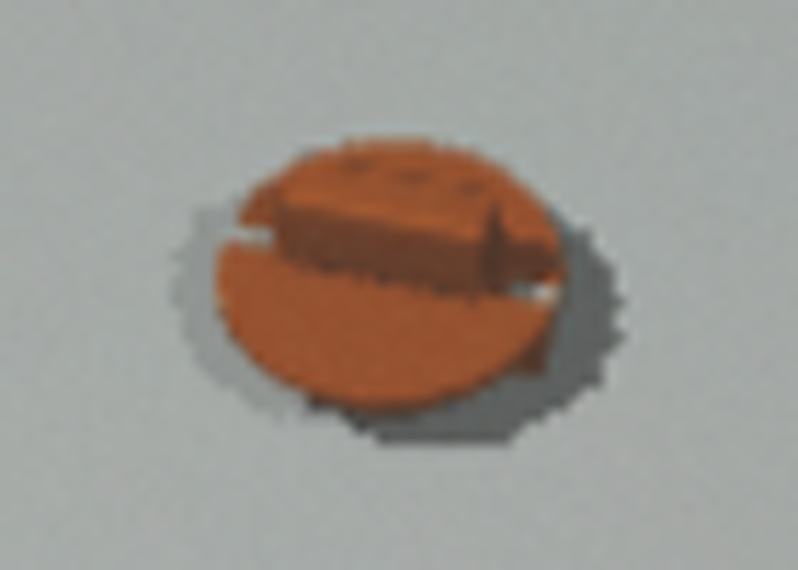

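View pics/tum9.png

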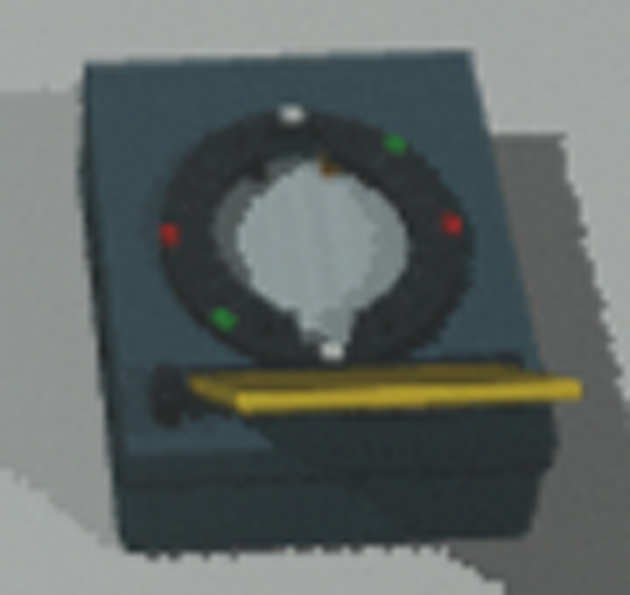

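arm_command:
  moves:
    - [[0,-12,-61,269,-1.281],[0,-12,-61,269,-1.281],[0,-12,-61,269,-1.281],[0,-12,-61,269,-1.281],[0,-12,-61,269,-1.281],[0,-12,-61,269,-1.281],[0,-12,-61,269,-1.281],[0,-12,-61,269,-1.281],[0,-12,-61,269,-1.281],[0,-12,-61,269,-1.281],[0,-12,-61,269,-1.281],[0,-12,-61,269,-1.281]]

```text
time_s: 13.25
eef_pos: [0.475, 0.0306, 0.1488]
ee_rot: [0.183, 0.683, -0.183, 0.683]
wrist_force: [-0.1, -0.3, -0.6]
width: 0.499
```

```bash
python3 - <<'E'
from meas import *
w=grab('wrist','w10.png');f=grab('side')
go((.475,.031,.023),60.1)
M=dict(w=[(371.57,351.3),(377.3,385)],r=[(354.3,368.4),(394.7,367)],g=[(386.6,355.6),(361.9,380.6)])
for k,(a,b) in M.items():
    A=onz(f,*a,.066)[:2];B=onz(f,*b,.066)[:2]; d=B-A;print(k,np.round(A,4),np.round(B,4),'c',np.round((A+B)/2,4),'ang',np.degrees(np.arctan2(d[1],d[0])),np.linalg.norm(d))
print(proj(w,(.475,.031,.042)))
E
```

```text
t 13.35 pos [475.1  30.6 149.1] jaw yaw 60.03 tilt [-4.e-04 -1.e-04 -1.e+00] q [-0.07  0.4   2.01 -0.    0.74 -1.12] F [-0.2  0.6  0.2] w 0.497
  shift [126.1   0.3  -0.2]
  twist -0.001 or 3.14
w [ 0.5867 -0.1548] [ 0.5685 -0.2348] c [ 0.5776 -0.1948] ang -102.8285240510481 0.0819822185948454
r [ 0.5376 -0.1859] [ 0.6182 -0.2044] c [ 0.5779 -0.1951] ang -12.919478474681133 0.0826020401460229
g [ 0.613  -0.1735] [ 0.5427 -0.2173] c [ 0.5779 -0.1954] ang -148.09156218913168 0.08280055718577807
[322.41016813 235.84513639]
```

View pics/w10.png

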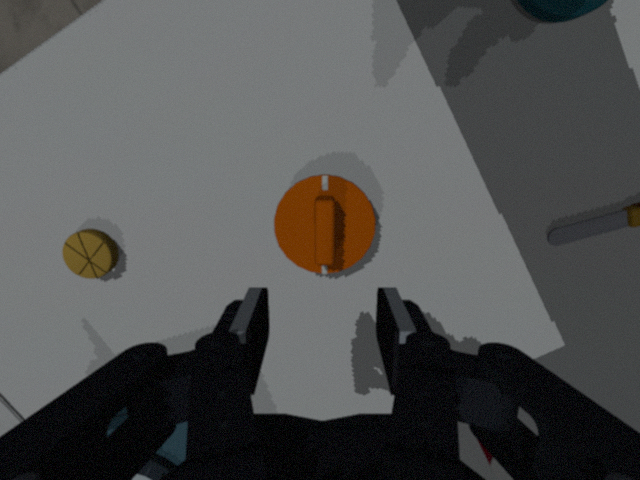

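```bash
python3 - <<'E'
from meas import *
w=grab('wrist')
hsv=cv2.cvtColor(w['pixels'],cv2.COLOR_BGR2HSV)
o=cv2.inRange(hsv,(3,150,50),(16,255,255)); P,c=plane(w,o,.02,(250,150,400,290)); e=cv2.fitEllipse((P*1000).astype(np.float32));print(e,cv2.minEnclosingCircle((P*1000).astype(np.float32)))
wh=cv2.inRange(hsv,(0,0,170),(180,60,255))
im=w['pixels'][165:285,265:385];cv2.imwrite('pics/cap10.png',cv2.resize(im,None,fx=5,fy=5,interpolation=cv2.INTER_CUBIC))
a=onz(w,325,183,.02);b=onz(w,323.7,270,.02);d=b-a;print(a,b,(a+b)/2,np.degrees(np.arctan2(d[1],d[0])))
E
```

```text
((474.6121826171875, 32.97909164428711), (68.62056732177734, 72.25651550292969), 146.62493896484375) ((474.3502197265625, 33.027408599853516), 36.206607818603516)
[0.44828318 0.04855219 0.02      ] [0.50375004 0.01563696 0.02      ] [0.47601661 0.03209457 0.02      ] -30.685805668349015
```

View pics/cap10.png

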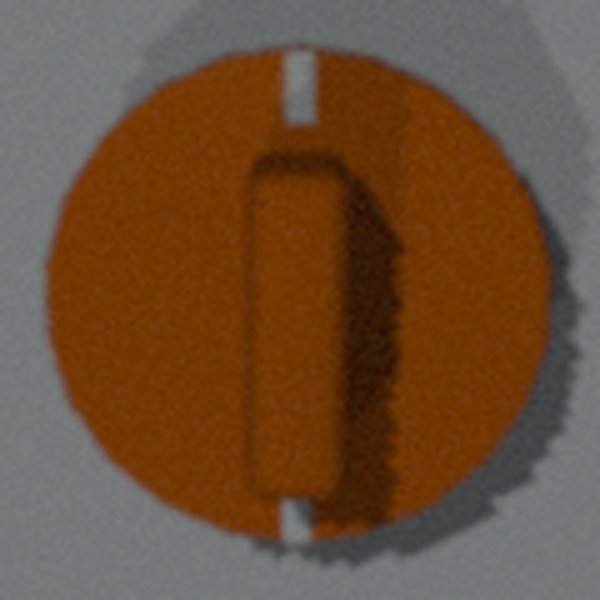

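arm_command:
  moves:
    - [[0,50,0.6,-0.7,0.005],[0,95,0.6,-0.7,0.005],[0,118,0.6,-0.7,0.005],[0,124,0.6,-0.7,0.005],[0,124,0.6,-0.7,0.005],[-1,124,0.6,-0.7,0.005],[-1,124,0.6,-0.7,0.005],[-1,124,0.6,-0.7,0.005],[-1,124,0.6,-0.7,0.005],[-1,124,0.6,-0.7,0.005]]
  squeeze: 90

```text
time_s: 14.4
eef_pos: [0.4756, 0.0314, 0.0268]
ee_rot: [0.184, 0.682, -0.184, 0.684]
wrist_force: [-1.3, 2.1, 6.7]
width: 0.134
```

```bash
python3 - <<'E'
from meas import *
w=grab('wrist','w11.png');go((.475,.031,.16),60)
E
```

```text
t 14.45 pos [475.6  31.4  26.7] jaw yaw 59.81 tilt [ 2.8e-03 -2.0e-04 -1.0e+00] q [-0.07  0.62  2.1  -0.    0.42 -1.12] F [-0.4  0.7  7.1] w 0.136
  shift [-133.3   -0.5    0. ]
  twist -0.003 or 3.138
```

View pics/w11.png

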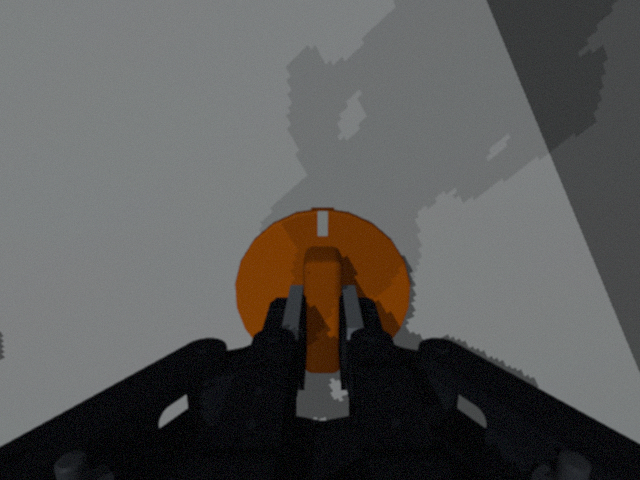

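arm_command:
  moves:
    - [[-1,-30,0,0,0],[-1,-80,0,0,0],[-1,-125,0,0,0],[-1,-135,-144,202,1.267],[-1,-135,-144,202,1.267],[-1,-135,-144,202,1.267],[-1,-135,-144,202,1.267],[-1,-135,-144,202,1.267],[-1,-135,-144,202,1.267],[-1,-135,-144,202,1.267],[-1,-135,-144,202,1.267],[-1,-135,-144,202,1.267],[-1,-135,-144,202,1.267],[-1,-135,-144,202,1.267]]

```text
time_s: 15.85
eef_pos: [0.5771, -0.1946, 0.161]
ee_rot: [0.552, 0.442, -0.552, 0.442]
wrist_force: [-0.4, -0.1, -0.7]
width: 0.136
```

```bash
python3 - <<'E'
from meas import *
f=grab('side','side12.png');w=grab('wrist','w12.png');go((.5778,-.1951,.1),-12.8)
a=cv2.resize(f['pixels'][290:420,310:440],(598,598),interpolation=cv2.INTER_CUBIC);cv2.imwrite('pics/c12.png',a)
hsv=cv2.cvtColor(f['pixels'],cv2.COLOR_BGR2HSV)
o=cv2.inRange(hsv,(3,120,50),(16,255,255));
z=manip.state()['eef_pos'][2]-.0267+.02
P,c=plane(f,o,z,(320,290,440,400)); print('cap',cv2.minEnclosingCircle((P*1000).astype(np.float32)),c.min(0),c.max(0),c.mean(0))
E
```

```text
t 15.95 pos [ 577.1 -194.6  160.7] jaw yaw -12.68 tilt [ 5.e-04 -3.e-04 -1.e+00] q [-0.43  0.54  1.68 -0.    0.92 -0.21] F [ 0.3  0.2 -0.6] w 0.136
  shift [60.7  0.8  0.3]
  twist 0.002 or -3.139
cap ((576.2938232421875, -197.68130493164062), 42.65874099731445) [359. 324.] [396. 359.] [377.53472222 340.4375    ]
```

View pics/c12.png

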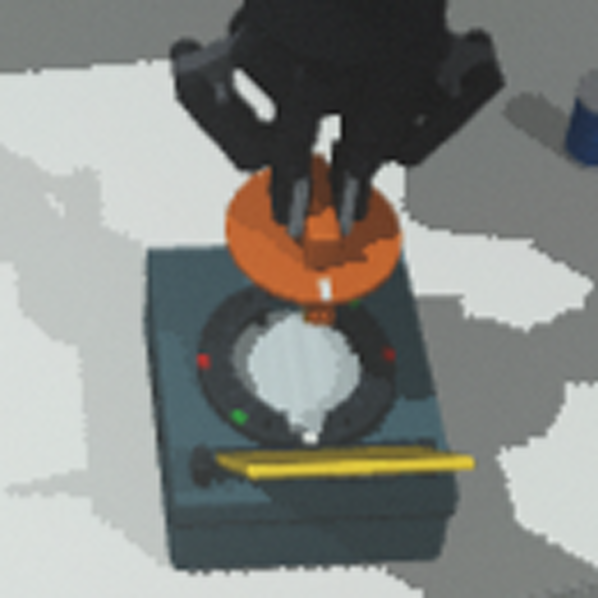

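View pics/w12.png

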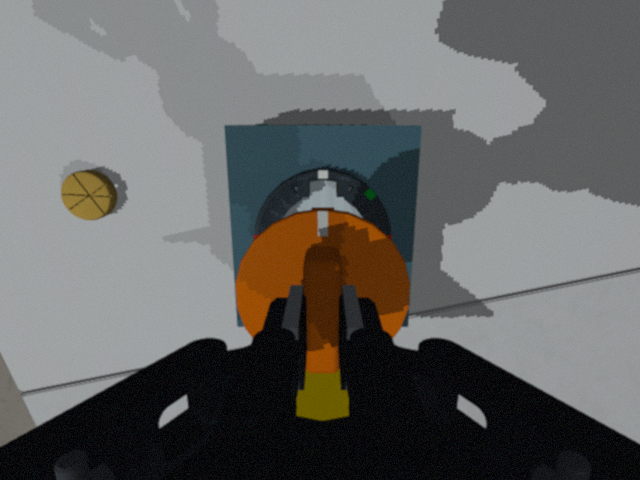

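```bash
python3 - <<'E'
from meas import *
f=grab('side');s=manip.state();p=s['eef_pos'];go((.5778,-.1951,.1),-12.8)
t=np.linspace(0,2*np.pi,200)
for z in (.020,.015):
    C=np.array([proj(f,(p[0]+.037*np.cos(a),p[1]+.037*np.sin(a),p[2]-.0267+z)) for a in t]);print(z,C.min(0),C.max(0))
hsv=cv2.cvtColor(f['pixels'],cv2.COLOR_BGR2HSV)
o=cv2.inRange(hsv,(3,120,50),(16,255,255))
for v in range(325,360,3):
    u=np.where(o[v,340:420])[0]+340; print(v,u.min() if len(u) else 0,u.max() if len(u) else 0)
d=np.array([-.2203,-.9754]); print('stroke',proj(f,[*(p[:2]+d*.030),p[2]-.0067]), 'seen',310+325/4.6,290+289/4.6)
print('lug',proj(f,[*(p[:2]+d*.034),p[2]-.0267]))
E
```

```text
t 16.0 pos [ 577.1 -194.6  160.6] jaw yaw -12.7 tilt [ 4.e-04 -2.e-04 -1.e+00] q [-0.43  0.54  1.68 -0.    0.92 -0.21] F [-0.9  0.2 -1.1] w 0.132
  shift [60.6  0.8  0.4]
  twist 0.002 or -3.14
0.02 [358.46777101 324.79329251] [397.29113077 355.31488831]
0.015 [358.30868601 326.47467228] [396.99549447 356.99689229]
325 378 379
328 365 380
331 362 381
334 360 393
337 359 395
340 359 396
343 360 396
346 361 396
349 363 394
352 367 391
355 373 385
358 377 382
stroke [380.22141507 352.24375722] seen 380.6521739130435 352.82608695652175
lug [379.58869341 360.64221886]
```

arm_command:
  moves:
    - [[-1,40,0.7,0.3,0],[-1,58,0.7,0.3,0],[-1,62,0.7,0.3,0],[-1,65,0.7,0.3,0],[-1,68,0.7,0.3,0],[-1,71,0.7,0.3,0],[-1,74,0.7,0.3,0],[-1,74,0.7,0.3,0]]

```text
time_s: 16.8
eef_pos: [0.5777, -0.1951, 0.0863]
ee_rot: [-0.552, -0.441, 0.553, -0.441]
wrist_force: [-0.9, 0.2, -0.8]
width: 0.139
```

```bash
python3 - <<'E'
from meas import *
f=grab('side','side13.png');go((.5778,-.1951,.0787),-12.8)
a=cv2.resize(f['pixels'][310:410,320:420],(600,600),interpolation=cv2.INTER_CUBIC);cv2.imwrite('pics/c13.png',a)
E
```

```text
t 16.85 pos [ 577.7 -195.1   86.4] jaw yaw -12.78 tilt [ 1.e-04 -1.e-04 -1.e+00] q [-0.43  0.64  1.73 -0.    0.77 -0.21] F [ 1.   0.1 -0.5] w 0.138
  shift [7.7 0.1 0. ]
  twist 0.0 or -3.141
```

View pics/c13.png

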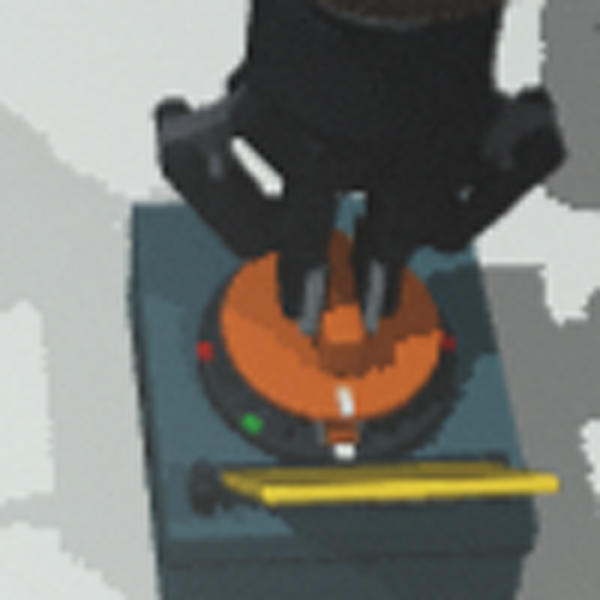

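arm_command:
  moves:
    - [[-1,2.5,0,0,0],[-1,5,0,0,0],[-1,7,0,0,0],[-1,8.5,0,0,0],[-1,8.5,0,0,0],[-1,8.5,0,0,0]]

```text
time_s: 17.45
eef_pos: [0.5778, -0.1951, 0.0787]
ee_rot: [0.553, 0.441, -0.552, 0.442]
wrist_force: [-2.2, 1.9, 9.3]
width: 0.139
```

```bash
python3 - <<'E'
from meas import *
f=grab('side','side14.png');go((.5778,-.1951,.0787),-12.8); print(manip.state()['ft_torque'])
a=cv2.resize(f['pixels'][310:410,320:420],(600,600),interpolation=cv2.INTER_CUBIC);cv2.imwrite('pics/c14.png',a)
E
```

```text
t 17.5 pos [ 577.8 -195.1   78.7] jaw yaw -12.77 tilt [ 6.e-04 -4.e-04 -1.e+00] q [-0.43  0.65  1.74 -0.    0.75 -0.21] F [-3.   1.5 10.4] w 0.136
  shift [ 0. -0.  0.]
  twist 0.0 or -3.141
[ 0.23349623  0.59958304 -0.01190226]
```

View pics/c14.png

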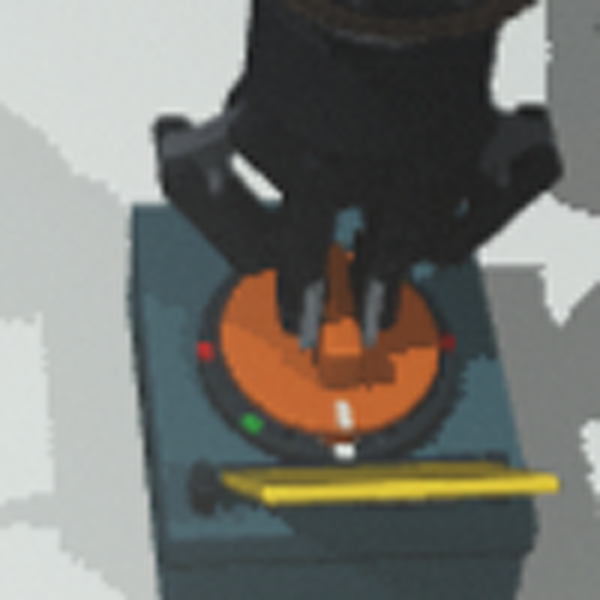

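arm_command:
  moves:
    - [[-1,-0.3,0,0,0.05],[-1,-0.4,0,0,0.1],[-1,-0.4,0,0,0.17],[-1,-0.4,0,0,0.24],[-1,-0.4,0,0,0.31],[-1,-0.4,0,0,0.38],[-1,-0.4,0,0,0.45],[-1,-0.4,0,0,0.52],[-1,-0.4,0,0,0.6],[-1,-0.4,0,0,0.6],[-1,-0.4,0,0,0.6]]

```text
time_s: 18.6
eef_pos: [0.5766, -0.1949, 0.0779]
ee_rot: [-0.657, -0.259, 0.659, -0.258]
wrist_force: [-8.0, -0.8, 0.5]
width: 0.132
```

```bash
python3 - <<'E'
from meas import *
f=grab('side','side15.png');go((.5778,-.1951,.0787),-57.8); print(manip.state()['ft_torque'])
a=cv2.resize(f['pixels'][330:400,340:410],(602,602),interpolation=cv2.INTER_CUBIC)[:600];cv2.imwrite('pics/c15.png',a)
E
```

```text
t 18.65 pos [ 576.5 -194.9   77.8] jaw yaw -47.08 tilt [-2.9e-03  7.0e-04 -1.0e+00] q [-0.43  0.65  1.74 -0.    0.75  0.39] F [-4.9  1.   0.6] w 0.132
  shift [-0.9  1.  -0.8]
  twist 0.187 or -2.954
[-0.06811524  0.85251045  0.39289987]
```

View pics/c15.png

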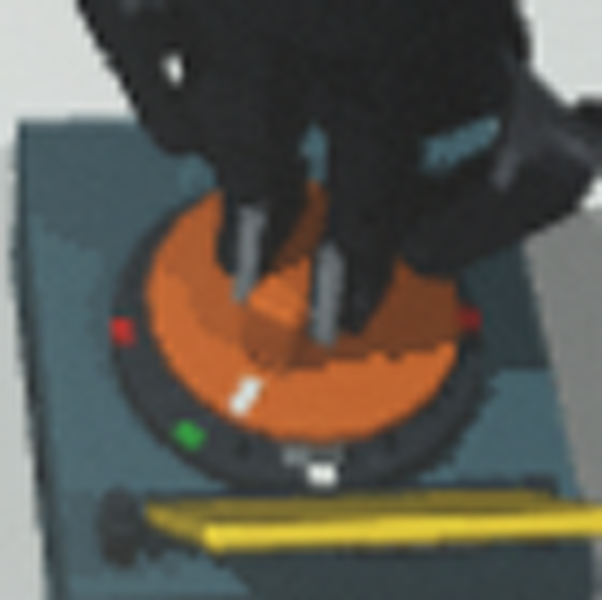

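```bash
cat > ang.py <<'E'
from meas import *
def ang(f,u,v,c=(.5778,-.1951)):
    P=onz(f,u,v,.072)[:2]-np.array(c); a=np.degrees(np.arctan2(P[1],P[0])); print('stroke r',np.linalg.norm(P),'angle',a,'cw from notch deg',(-102.8-a)%360,'rad',np.radians((-102.8-a)%360))
E
python3 - <<'E'
from ang import *
f=grab('side'); ang(f,368.6,376.2); ang(f,368.6,376.2,(.577,-.195))
g=cv2.imread('pics/side14.png'); ang(f,320+344/6,310+415/6)
E
```

```text
stroke r 0.02859920379033873 angle -136.0280698739882 cw from notch deg 33.22806987398819 rad 0.5799392233838312
stroke r 0.028099895638422374 angle -134.7486669920202 cw from notch deg 31.948666992020193 rad 0.5576094306339853
stroke r 0.03153243064766649 angle -101.63965091602402 cw from notch deg 358.839650916024 rad 6.262933395191705
```

arm_command:
  moves:
    - [[-1,0,0,0,0.06],[-1,0,0,0,0.12],[-1,0,0,0,0.17],[-1,0,0,0,0.195],[-1,0,0,0,0.195],[-1,0,0,0,0.195],[-1,0,0,0,0.195]]

```text
time_s: 19.4
eef_pos: [0.5769, -0.1947, 0.0779]
ee_rot: [-0.68, -0.194, 0.681, -0.193]
wrist_force: [-3.8, 2.3, 2.4]
width: 0.138
```

```bash
python3 - <<'E'
from ang import *
f=grab('side','side16.png');go((.5778,-.1951,.0787),-57.8); print(manip.state()['ft_torque'])
a=cv2.resize(f['pixels'][330:400,340:410],(602,602),interpolation=cv2.INTER_CUBIC)[:600];cv2.imwrite('pics/c16.png',a)
grab('wrist','w16.png')
E
```

```text
t 19.45 pos [ 576.7 -194.7   77.9] jaw yaw -58.27 tilt [-2.5e-03  9.0e-04 -1.0e+00] q [-0.43  0.65  1.74 -0.    0.75  0.58] F [-7.1  2.5  0. ] w 0.137
  shift [-0.8  0.9 -0.7]
  twist -0.008 or 3.133
[0.02934109 1.48696866 0.0843725 ]
```

View pics/c16.png

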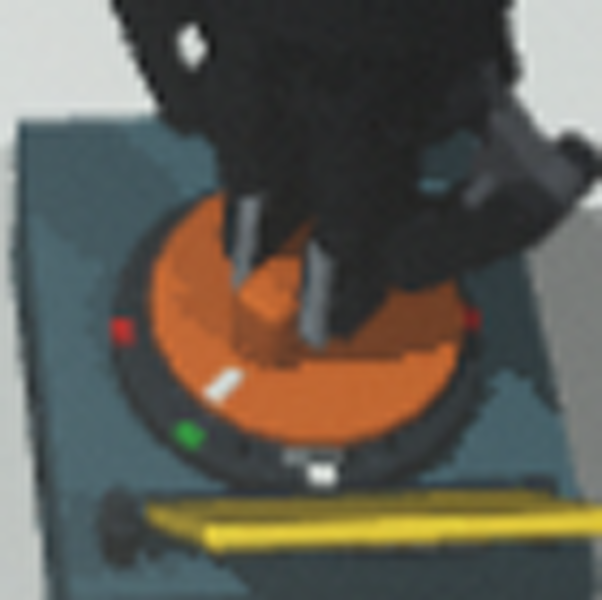

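View pics/w16.png

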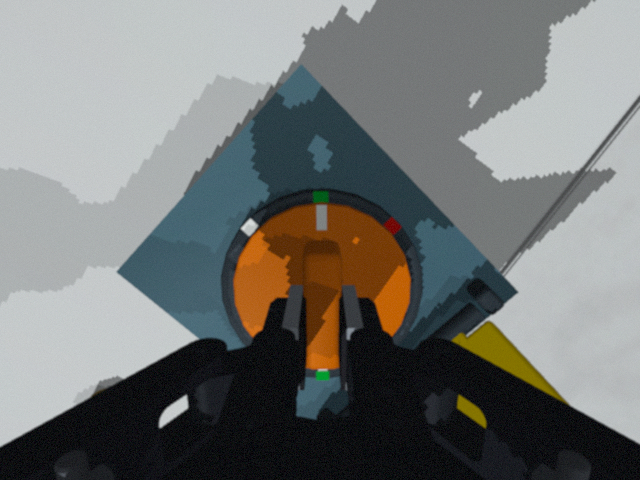

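arm_command:
  moves:
    - [[-1,0.4,0,0,0],[-1,0.8,0,0,0],[-1,0.8,0,0,0],[-1,0.8,0,0,0],[-1,0.8,0,0,0],[-1,0.8,0,0,0],[-1,0.8,0,0,0],[-1,0.8,0,0,0],[-1,0.8,0,0,0],[-1,0.8,0,0,0]]

```text
time_s: 20.5
eef_pos: [0.5775, -0.195, 0.0773]
ee_rot: [-0.68, -0.193, 0.68, -0.193]
wrist_force: [-1.9, 2.5, 3.2]
width: 0.135
```

```bash
python3 - <<'E'
from ang import *
f=grab('side','side17.png');go((.5778,-.1951,.0787),-57.8); print(manip.state()['ft_torque'])
ang(f,340+224/8.6,330+385/8.6)
a=cv2.resize(f['pixels'][220:420,210:450],None,fx=3,fy=3,interpolation=cv2.INTER_CUBIC)[:600];cv2.imwrite('pics/c17.png',a)
w=grab('wrist','w17.png'); cv2.imwrite('pics/w17c.png',cv2.resize(w['pixels'][180:390,210:430],None,fx=2.8,fy=2.8))
E
```

```text
t 20.55 pos [ 577.5 -195.1   77.3] jaw yaw -58.33 tilt [-4.e-04  1.e-04 -1.e+00] q [-0.43  0.65  1.74 -0.    0.75  0.58] F [-2.2  0.7  3.3] w 0.136
  shift [-1.4  0.2 -0.2]
  twist -0.009 or 3.132
[ 0.49086444  0.48746148 -0.19737338]
stroke r 0.02875754135915254 angle -147.71514045940003 cw from notch deg 44.915140459400035 rad 0.7839170850122491
```

View pics/c17.png

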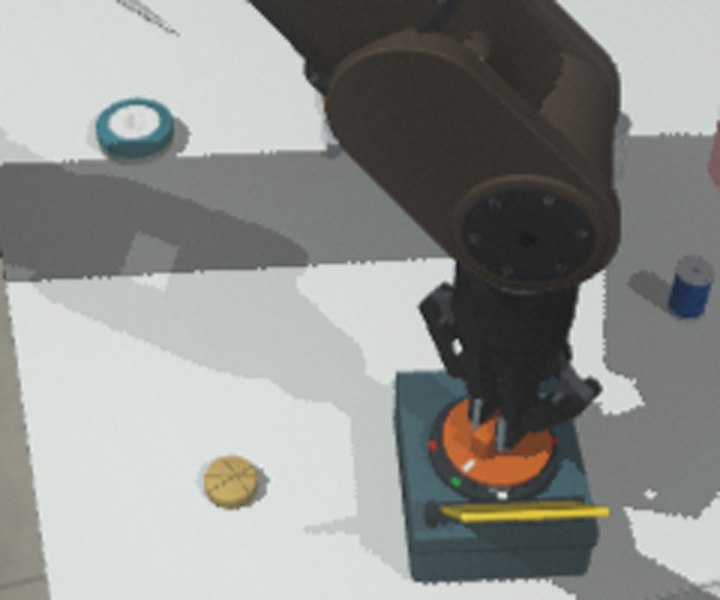

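View pics/w17c.png

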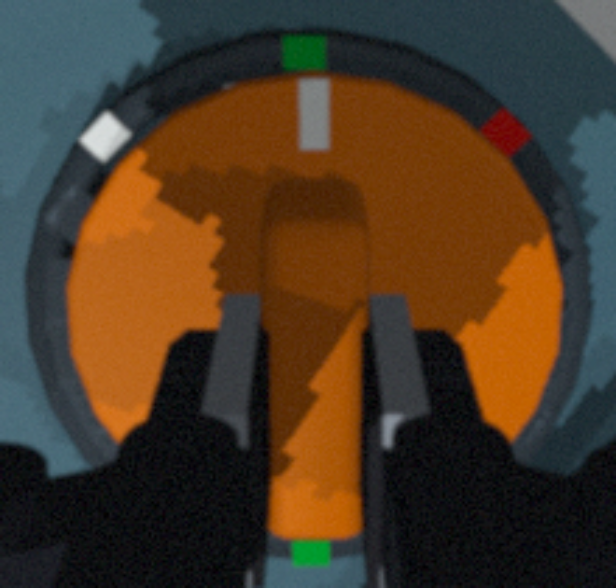

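```bash
python3 - <<'E'
from h import *
print(manip.sign_off())
go((.5778,-.1951,.0787),-57.8)
E
```

```text
the job is handed in; nothing more can be done
None
the job is handed in; nothing more can be done
```

I handed the job in at about 20.6 s of the 64 s limit, and by my checks every step came out as asked.

- **Cover:** I used the knife nearest the base, slid its blade under the lip and swung the cover up. It went past its balance point and stayed open after the blade withdrew.
- **Knife:** I laid it back flat where it started, and the wrist picture confirmed it.
- **Cap:** I lowered it through the notches to the floor of the mouth, where contact gave about 10 N. I then turned it clockwise to the green marks, well short of the lock near 1.2 rad, and kept hold of it with the grip set to 90 N and a push of about 3 N.

**Last checks:**
- The cap's white stroke read 44.9° from the white marks in the side view.
- The gripper had turned 45.5°.
- The enlarged wrist picture put the stroke about 2° past the green mark. The checks disagree only that much.
- The reading was steady over the last second of holding.
- The cap slid about 1.4 mm in the grip. I pushed down again to seat it, and the upward force showed it was on the floor.
- In the last side picture the wax cake, the tin and the blue spool stood where they had been. The arm hid the red spool, the tape and the knife there, but earlier pictures showed them in place.

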